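Prime the trolley's lubricator: pry its cover open and press the plunger

ROBOT

A 7-joint arm with a two-finger parallel gripper is mounted at the origin on the work surface. World frame = base frame: x ahead of the robot, y to its left, z up, the work surface at z = 0. Lengths are in m, angles in rad, forces in N, time in s.
With the tool pointing down it reaches from about 0.35 to 0.9 m from the base axis. Payload 8.1 kg.
Tool frame: the origin (TCP) lies at the very end of the fingers, on their centre line; the grasp point (between the pads) lies 19 mm behind it; z points along the fingers, y is the line along which they close (so a half turn about z gives the same grasp; the last joint's range is limited). The gripper opens to 92 mm and grips with 3 to 60 N. Pads are 19 mm wide; open, the fingers measure 130 mm over their backs; the gripper's body (75 mm by 190 mm) begins 47 mm behind the grasp point.
Start: joints at [-1.328, 0.434, 0.025, 1.573, -0.012, 1.134, -0.075], TCP at [0.212, 0.588, 0.227] pointing down, gripper open.
Joint ranges: [-2.62, 2.62], [-0.44, 2.09], [-1.27, 1.32], [0.08, 2.57], [-1.32, 4.46], [0.12, 2], [-2.74, 2.74]. Speed limits (rad/s): [2.22, 2.22, 3.01, 3.01, 3.14, 3.14, 3.14].

INTERFACE

Orientations are given as a rotation vector (axis times angle).
In Python, from cell import arm gives the robot as it stands.
- The arm moves only by the tool carry_out, never from a script. Its argument "commands" is a list of rows, each a list of 7 numbers: the opening, from 0 (shut) to 1 (fully open), then the shift along the tool's x, y, z each as a share of 0.025 m, from -1 to 1, then the turn, a rotation vector about the tool's x, y, z each as a share of 0.1 rad, from -1 to 1. A call has 1 to 8 rows; each row shifts and turns the commanded pose from where the row before left it, along the tool's axes as they then stand; what a row does not reach is not made up. A row lasts 1/10 s, in which the tool goes at most 50 mm and 8.59 degrees, less where a joint would pass 70% of its speed; a pose out of reach is approached as far as the arm can. A call with a number of a shift or a turn outside -1 to 1 is refused whole. A call with a gripper value outside its range is refused whole. The fingers move at their own pace and stop on an object; "squeeze" is the grip in N (left out, the last holds). Time passes only in rows, so rows that do not move let the fingers close. It gives the time, the measured TCP pose, the force, the opening and the grip force at its end, in the units of the state.
- arm.observe(): the state, without advancing time (a new reading comes with each control period).
- arm.get_image(name): name is "side" or "top"; returns a dict with "pixels" (480x640x3 uint8, red, green, blue), "range_z" (480x640 float32, m along the optical axis (not along the pixel's ray), 0 where there is no reading), "mtx" (3x3 intrinsics, pixels), "k1" (the pictures are not rectified: a ray, as slopes to the right and down, at radius r is drawn at 1 + k1 r^2 times it, then the intrinsics apply), "R" (3x3) and "t" (3): a world point X has camera coordinates R X + t. Camera axes: x right, y down, z forward; pixel columns grow to the right and rows downward; lengths in m; the calibration is good to about 2 mm. A picture is of the moment at which its call begins.
- arm.sign_off(): hands the job in; it is judged then, once.
The state is a dict: "clock": time; "joints": joint angles; "dq": joint speeds; "joint_efforts": joint torques, N m; "position": TCP position; "ee_rot": TCP orientation; "force": force on the tool from outside, world axes, zero at the start; "ft_torque": the same for the moment, N m; "width": opening from 0.0 (shut) to 1.0 (fully open); "gripper_force": force on a finger pad.
Only numpy, scipy, OpenCV 4.12 (cv2) and the standard library are available. Lean on these libraries where they do the work, as an engineer would, in place of code of your own. Each camera call takes 0.05 s, during which the arm holds its last target. There are 200 camera calls.

TASK

Pick up the blue-handled blade tool and use its blade in the slot to lever up the yellow cover of the lubricator (no fingers on the cover until its edge has been levered up by a good finger's width), then swing the cover fully open and leave it standing open. Press the red priming plunger inside right down to its stop, hold it there a moment and let it come back up. Leave the blade tool lying on the black rubber mat and do not disturb the other things on the trolley.

Things in the scene. Friction and masses are not known exactly. Their poses are not given: they have to be found in the camera images.
- lubricator: grey steel housing bolted to the trolley, 120 (x) x 110 (y) x 75 mm high with its yellow cover shut; open-topped inside, walls 6 mm. Origin: centre of its underside, z up; its front wall with the pry slot is at x = -60 mm, the cover's hinge at x = +60 mm
- pry_slot (a point): centre of the mouth of the pry slot, on the front wall's outer face just under the cover's free edge: the slot is 60 mm wide (y) and 9 mm high (61 to 70 mm above the table), is underlined by a bright strip, goes right through the 6 mm wall, and its axes are the housing's (x points into the slot). Inside it nothing is in the way for 35 mm from the outer face
- cover (a joint): opening angle of the yellow cover, rad: 0 shut, 1.8 fully open (leaning back past upright). The cover is a flat plate 120 x 110 x 5 mm, underside 70 mm above the table when shut, flush with the housing's front and sides; its stiff hinge (about 3 N at the free edge) holds it where it is left
- cover_hinge (a point): middle of the cover's hinge axis (parallel to the housing's y), at the far top edge of the housing, in the plane of the cover's underside, 70 mm above the table; axes are the housing's
- plunger (a joint): travel of the plunger, m: 0 up, 0.012 pressed to its stop (3 N to start, about 8 N at the stop); springs back
- plunger_top (a point): centre of the top of the red plunger head (a disc 30 mm across, 8 mm thick); 56 mm above the table when up, 10 mm in front (-x) of the housing's centre
- blade_tool: pry tool, lying flat: blue handle 100 x 24 x 26 mm high with black ribs, and a steel blade 18 mm wide that leaves the handle's front end and runs 70 mm on along +x (3 mm thick, 2 mm in the last 27 mm). Origin: centre of the handle's underside; x along the tool towards the blade tip, z up. Blade mid-plane 13 mm above the origin. About 100 g, centre of mass about 15 mm in front of the origin
- blade_tip (a point): middle of the end edge of the blade, 120 mm in front of the tool's origin and 13 mm above its underside; axes are the tool's
- mat: black rubber mat 220 (x) x 130 (y) x 4 mm, fixed to the trolley. Origin: centre of its underside
- block_a: bystander: machined aluminium block 30 x 70 x 24 mm beside the lubricator. Origin: centre of the underside
- block_b: bystander: another such aluminium block, on the lubricator's other side
- wrench: bystander: steel spanner lying in front of the lubricator, to the left
- mallet: bystander: soft-faced mallet, wooden handle 240 mm, on the left. Origin under the handle, near the head
- brush: bystander: wooden hand brush lying in front of the lubricator, to the right
- oil_can: bystander: white plastic bottle with red cap, 60 mm across, 150 mm high, at the back right
There are look-alikes about, which are no part of the job. Of the things that look like the lubricator, take the one that is farthest to the robot's left at the start. Leave any purple look-alike of the blade_tool alone.

How it is judged:
By the outcome, as a careful person would: the job done as asked, in the order asked, and still so for the second after the job is handed in, with the robot touching nothing.
It also fails if it takes over 62 s, if anything falls off the work surface, if the arm or the gripper's body presses on something with over 40 N, if the wrist force passes 120 N, or if a joint passes its speed limit or range.

## Working session

There is one attempt and no reset: what is moved stays moved. The work goes in short steps, Python scripts to look and compute and a tool call to move; the robot and the scene stay as the last step left them, time stands still between calls to the robot, and variables do not carry over. Pictures are saved under pics/ and viewed, at most 10 in all, crops included, and the job is handed in when it is done.

Besides the shell and the picture viewer there is one more tool, called after "Call:" as a command line: name --pt "numbers of a row" for each row, then --argument value for the rest. carry_out: Moves the arm, as the interface text tells. Shift numbers are shares of 0.025 m and turn numbers shares of 0.1 rad, none past 1 either way. Its arguments: {"type":"object","properties":{"commands":{"type":"array"},"squeeze":{"type":"number"}},"required":["commands"]}

```bash
ls; mkdir -p pics
python3 - <<'E'
from cell import arm
import cv2,pickle
d={n:arm.get_image(n) for n in("top","side")}
pickle.dump(d,open('im0.pkl','wb'))
for n in d:
    cv2.imwrite(f'pics/{n}0.png',d[n]['pixels'][:,:,::-1]); print(n,d[n]['mtx'],d[n]['k1'],d[n]['R'],d[n]['t'])
print(arm.observe())
E
```

```text
pics
top [[485.72819258   0.         317.79680476]
 [  0.         485.72819258 236.63102033]
 [  0.           0.           1.        ]] -0.09647140315028 [[-0.00641336 -0.99958542 -0.02806894]
 [-0.99733909  0.00843235 -0.07241301]
 [ 0.07261968  0.02752984 -0.99697968]] [0.10671497 0.45892647 1.13065016]
side [[444.88433423   0.         310.29242022]
 [  0.         444.88433423 236.97153178]
 [  0.           0.           1.        ]] -0.03024050179691889 [[ 0.95332887 -0.30191989 -0.00290678]
 [-0.23614188 -0.73956278 -0.63030462]
 [ 0.18815175  0.601574   -0.77634247]] [-0.39406598  0.22331098  1.21684887]
{'clock': 0.1, 'joints': array([-1.32760184,  0.43512263,  0.02498839,  1.57400066, -0.01159008,
        1.13402705, -0.0750849 ]), 'dq': array([-0.00151396, -0.0003215 ,  0.00171705, -0.00041007,  0.00064881,
        0.00167961,  0.00063994]), 'joint_efforts': array([ 1.86972669e-03, -6.69129324e+01,  9.87188034e-01, -3.15144074e+01,
       -6.06259634e-02,  3.74257739e-02,  2.93404946e-05]), 'position': array([0.21174411, 0.5875442 , 0.2260448 ]), 'ee_rot': array([-5.40551252e-01, -3.09463560e+00,  2.21355810e-03]), 'force': array([ 0.1767583 , -0.34826803, -0.71670963]), 'ft_torque': array([ 0.02115936, -0.00738234,  0.01919383]), 'gripper_force': 0.0, 'width': 0.9979521584033382}
```

View pics/top0.png

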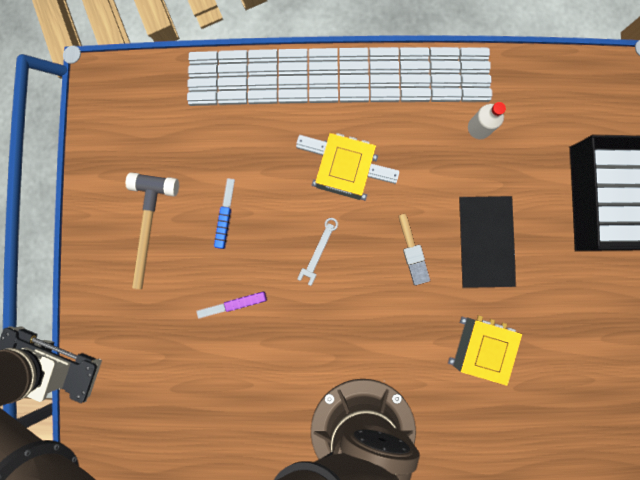

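View pics/side0.png

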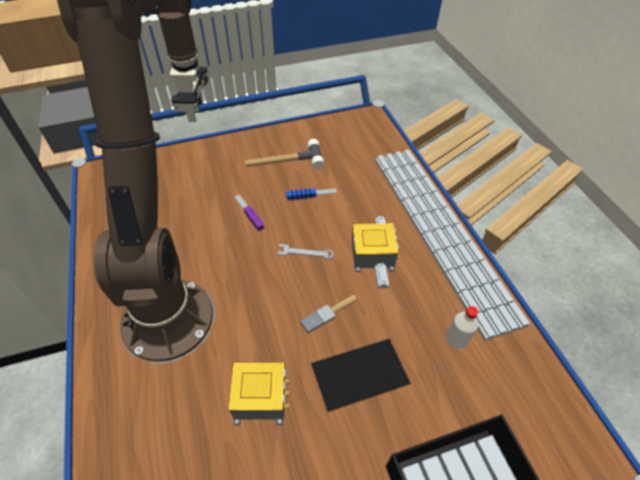

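The top view shows two yellow-covered boxes: (345,165) and (490,352). The one at (345,165) is farthest to the robot's left (+y), so that is mine. Candidates for the tool are the blue one at (223,213) and the purple look-alike at (232,305). I choose blue; its blade points away from the robot. The mat is at (487,242). The side view shows the lubricator at (375,240), the blue tool at (305,194) and the mat at (360,373).

```bash
cat > h.py <<'E'
import numpy as np,cv2,pickle
from scipy.spatial.transform import Rotation as Rn
def ray(im,uv):
    s=cv2.undistortPoints(np.float64(uv).reshape(-1,1,2),im['mtx'],np.array([im['k1'],0,0,0.]))[:,0]
    d=np.c_[s,np.ones(len(s))]@im['R']; return -im['R'].T@im['t'],d
def plane(im,uv,z):
    c,d=ray(im,uv); return c+d*((z-c[2])/d[:,2])[:,None]
def tri(a,ua,b,ub):
    c1,d1=ray(a,ua);c2,d2=ray(b,ub);out=[]
    for p,q in zip(d1,d2):
        s=np.linalg.lstsq(np.c_[p,-q],c2-c1,rcond=None)[0]
        out.append(np.r_[(c1+p*s[0]+c2+q*s[1])/2,np.linalg.norm(c1+p*s[0]-c2-q*s[1])])
    return np.array(out)
def proj(im,X):
    return cv2.projectPoints(np.float64(X).reshape(-1,1,3),cv2.Rodrigues(im['R'])[0],im['t'],im['mtx'],np.array([im['k1'],0,0,0.]))[0][:,0]
def depthpts(im,m):
    v,u=np.nonzero(m&(im['range_z']>0)); c,d=ray(im,np.c_[u,v]); return c+d*im['range_z'][v,u][:,None]
def mask(im,lo,hi,box):
    h=cv2.cvtColor(im['pixels'],cv2.COLOR_RGB2HSV); m=cv2.inRange(h,lo,hi)
    k=np.zeros_like(m);x0,y0,x1,y1=box;k[y0:y1,x0:x1]=1; return m*k
def big(m):
    return max(cv2.findContours(m,cv2.RETR_EXTERNAL,cv2.CHAIN_APPROX_NONE)[0],key=cv2.contourArea)[:,0]
YEL=((20,120,100),(35,255,255));BLU=((105,120,60),(125,255,255));BLK=((0,0,0),(180,255,50))
E
python3 - <<'E'
from h import *
d=pickle.load(open('im0.pkl','rb'));T,S=d['top'],d['side']
B={'cover':(YEL,(290,110,400,215),(330,205,410,262),.075),'tool':(BLU,(195,170,250,260),(275,170,345,215),.026),'mat':(BLK,(450,185,525,300),(300,330,420,420),.004)}
for n,(c,bt,bs,z) in B.items():
    bb=[]
    for nm,im,b in(('top',T,bt),('side',S,bs)):
        m=mask(im,*c,b);q=big(m);P=plane(im,q,z)
        r=cv2.minAreaRect(P[:,:2].astype(np.float32));D=depthpts(im,m>0)
        bb.append(np.mean(cv2.boxPoints(cv2.minAreaRect(q.astype(np.float32))),0))
        print(n,nm,'c',np.round(r[0],4),'size',np.round(r[1],4),'ang',round(r[2],1),'depth z med',np.round(np.median(D[:,2]),4),np.round(np.percentile(D[:,2],[5,95]),4))
    print('  tri',tri(T,[bb[0]],S,[bb[1]]).round(4))
crop=np.hstack([cv2.resize(T['pixels'][110:270,y:y+160],(400,400),interpolation=cv2.INTER_CUBIC) for y in(175,270)])
cv2.imwrite('pics/crop.png',crop[:,:,::-1])
E
```

```text
cover top c [0.6213 0.0381] size [0.111  0.1222] ang 73.7 depth z med 0.0751 [0.0713 0.0786]
cover side c [0.6213 0.0345] size [0.1156 0.1229] ang 73.6 depth z med 0.0768 [0.0716 0.0804]
  tri [[0.6236 0.0378 0.0674 0.0018]]
tool top c [0.4839 0.33  ] size [0.0244 0.0266] ang 80.1 depth z med 0.0255 [0.0214 0.0288]
tool side c [0.4826 0.3207] size [0.0349 0.0945] ang 79.6 depth z med 0.0255 [0.0116 0.031 ]
  tri [[0.4854 0.3327 0.0133 0.0007]]
mat top c [ 0.4463 -0.3029] size [0.2144 0.1263] ang 0.2 depth z med 0.0032 [-0.0004  0.007 ]
mat side c [ 0.4465 -0.3061] size [0.2127 0.1234] ang 0.4 depth z med 0.0048 [0.0015 0.0082]
  tri [[ 0.4476 -0.3051 -0.0019  0.003 ]]
```

View pics/crop.png

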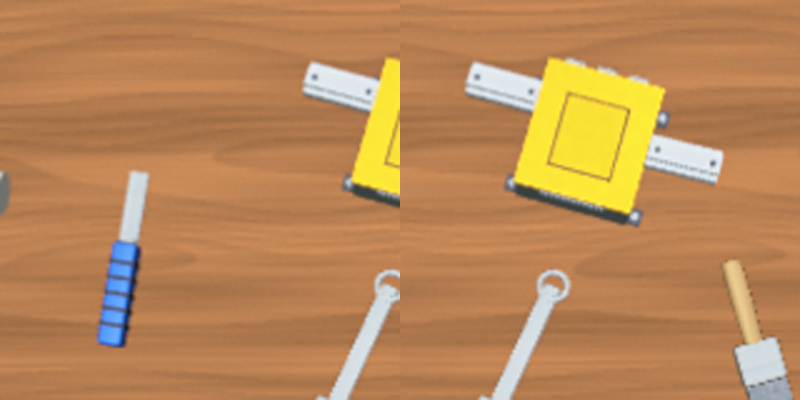

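The crop confirms the choice. The blue tool has its blade tip up at about (230,180) in the full picture. The lubricator's front, with the bright strip, faces the robot along (316,186)-(366,198), and its hinge is at the far edge. Next I measure the tool more closely.

```bash
cat >> h.py <<'E'
def plan(pos,rv,tgt,psi,pitch=0.,n=None):
    """rows from pose to target: tool down, blade yaw psi, pitch>0 = blade tip up; constant-twist, rounded"""
    R0=Rn.from_rotvec(rv);R1=Rn.from_euler('z',psi)*Rn.from_euler('y',-pitch)*Rn.from_matrix([[-1,0,0],[0,1,0],[0,0,-1]])
    w=(R0.inv()*R1).as_rotvec();dp=np.array(tgt)-pos
    n=n or int(np.ceil(max(np.linalg.norm(dp)/.025,np.linalg.norm(w)/.1,1)))
    P=np.array(pos);R=R0
    for i in range(n):
        s=R.inv().apply(np.array(pos)+dp*(i+1)/n-P)/.025;r=w/n/.1
        s=s.round(2);r=r.round(2);P=P+R.apply(s*.025);R=R*Rn.from_rotvec(r*.1)
        print([*s.tolist(),*r.tolist()])
    print('end',P.round(4),R.as_rotvec().round(3)); return P,R.as_rotvec()
E
python3 - <<'E'
from h import *
d=pickle.load(open('im0.pkl','rb'));T,S=d['top'],d['side']
k=np.ones((7,7),np.uint8)
ends={}
for nm,im,b in(('top',T,(195,170,250,260)),('side',S,(275,170,345,215))):
    q=big(cv2.morphologyEx(mask(im,*BLU,b),cv2.MORPH_CLOSE,k))
    w=mask(im,(0,0,120),(180,60,255),b);e=big(w)
    rq=cv2.minAreaRect(q.astype(np.float32));re=cv2.minAreaRect(e.astype(np.float32))
    for z in(.026,.013):
        P=plane(im,q,z)[:,:2];r=cv2.minAreaRect(P.astype(np.float32));print(nm,'handle',z,np.round(r[0],4),np.round(r[1],4),round(r[2],1))
    P=plane(im,e,.014)[:,:2];r=cv2.minAreaRect(P.astype(np.float32));print(nm,'blade',np.round(r[0],4),np.round(r[1],4),round(r[2],1),cv2.boxPoints(r).round(4).tolist())
    # blade end points: mid of short sides
    c=cv2.boxPoints(re);i=np.argsort(c[:,1] if nm=='top' else -c[:,0]);ends[nm]=[c[i[:2]].mean(0),c[i[2:]].mean(0)]
print('blade tip/root tri',tri(T,ends['top'],S,ends['side']).round(4))
D=depthpts(T,mask(T,(0,0,120),(180,60,255),(195,170,250,260))>0);print('blade z',np.median(D[:,2]).round(4))
# bright strip / slot & cover corners
cs={}
for nm,im,b in(('top',T,(290,110,400,215)),('side',S,(330,205,410,262))):
    q=big(mask(im,*YEL,b)); a=cv2.approxPolyDP(q.astype(np.int32),6,True)[:,0]; print(nm,a.tolist())
E
```

```text
top handle 0.026 [0.4837 0.3304] [0.025  0.0977] 81.0
top handle 0.013 [0.485  0.3333] [0.0253 0.0988] 81.0
top blade [0.5688 0.3192] [0.0193 0.0694] 81.0 [[0.5329999923706055, 0.3149999976158142], [0.6015999913215637, 0.3041999936103821], [0.6046000123023987, 0.32330000400543213], [0.5360000133514404, 0.33410000801086426]]
side handle 0.026 [0.4826 0.3207] [0.0349 0.0945] 79.6
side handle 0.013 [0.486  0.3331] [0.0353 0.0956] 79.6
side blade [0.5695 0.3179] [0.0222 0.0693] 82.2 [[0.5336999893188477, 0.311599999666214], [0.602400004863739, 0.30219998955726624], [0.605400025844574, 0.32409998774528503], [0.5367000102996826, 0.3336000144481659]]
blade tip/root tri [[0.6037 0.3139 0.0133 0.0011]
 [0.5356 0.325  0.0115 0.0012]]
blade z 0.0142
top [[330, 133], [316, 182], [361, 195], [375, 145]]
side [[392, 223], [354, 224], [355, 252], [397, 253]]
```

Run:
```python
from h import *
from cell import arm
d=pickle.load(open('im0.pkl','rb'));T,S=d['top'],d['side']
c=tri(T,[[330,133],[316,182],[361,195],[375,145]],S,[[392,223],[354,224],[355,252],[397,253]]);print(c.round(4),c.mean(0).round(4))
s=arm.observe();p=np.deg2rad(-9)
P,r=plan(s['position'],s['ee_rot'],[.5046,.3284,.06],p)
plan(P,r,[.5046,.3284,.003],p)
```

```text
[[ 6.932e-01  7.220e-02  7.630e-02  1.000e-04]
 [ 5.819e-01  1.045e-01  7.470e-02  3.900e-03]
 [ 5.483e-01  3.700e-03  7.690e-02  8.000e-04]
 [ 6.649e-01 -3.060e-02  6.870e-02  1.900e-03]] [0.6221 0.0375 0.0741 0.0017]
[-0.85, -0.34, 0.39, -0.0, 0.0, -0.11]
[-0.86, -0.35, 0.39, -0.0, 0.0, -0.11]
[-0.84, -0.36, 0.39, -0.0, 0.0, -0.11]
[-0.85, -0.36, 0.4, -0.0, 0.0, -0.11]
[-0.84, -0.38, 0.39, -0.0, 0.0, -0.11]
[-0.83, -0.39, 0.39, -0.0, 0.0, -0.11]
[-0.83, -0.39, 0.39, -0.0, 0.0, -0.11]
[-0.83, -0.41, 0.39, -0.0, 0.0, -0.11]
[-0.82, -0.41, 0.39, -0.0, 0.0, -0.11]
[-0.82, -0.42, 0.39, -0.0, 0.0, -0.11]
[-0.81, -0.43, 0.39, -0.0, 0.0, -0.11]
[-0.81, -0.44, 0.4, -0.0, 0.0, -0.11]
[-0.8, -0.45, 0.39, -0.0, 0.0, -0.11]
[-0.8, -0.46, 0.39, -0.0, 0.0, -0.11]
[-0.79, -0.47, 0.39, -0.0, 0.0, -0.11]
[-0.79, -0.47, 0.39, -0.0, 0.0, -0.11]
[-0.78, -0.49, 0.39, -0.0, 0.0, -0.11]
end [0.5046 0.3283 0.06  ] [-2.490e-01 -3.131e+00  2.000e-03]
[-0.0, 0.0, 0.76, -0.0, -0.0, -0.01]
[-0.0, 0.0, 0.76, -0.0, -0.0, -0.01]
[-0.0, 0.01, 0.76, -0.0, -0.0, -0.01]
end [0.5046 0.3285 0.003 ] [-2.450e-01 -3.132e+00  2.000e-03]
```

Call:
carry_out --pt "1 -0.85 -0.35 0.2 0 0 -0.11" --pt "1 -0.85 -0.35 0.2 0 0 -0.11" --pt "1 -0.84 -0.36 0.2 0 0 -0.11" --pt "1 -0.84 -0.37 0.2 0 0 -0.11" --pt "1 -0.84 -0.38 0.3 0 0 -0.11" --pt "1 -0.83 -0.39 0.4 0 0 -0.11" --pt "1 -0.83 -0.4 0.4 0 0 -0.11" --pt "1 -0.83 -0.41 0.4 0 0 -0.11"

```text
clock: 0.9
position: [0.3495, 0.4646, 0.1686]
ee_rot: [-0.403, -3.115, 0.001]
force: [0.3, -0.2, 0.4]
width: 1.002
gripper_force: 0.0
```

Call:
carry_out --pt "1 -0.82 -0.41 0.4 0 0 -0.11" --pt "1 -0.82 -0.42 0.4 0 0 -0.11" --pt "1 -0.81 -0.43 0.4 0 0 -0.11" --pt "1 -0.81 -0.44 0.4 0 0 -0.11" --pt "1 -0.8 -0.45 0.4 0 0 -0.11" --pt "1 -0.8 -0.46 0.4 0 0 -0.11" --pt "1 -0.79 -0.47 0.4 0 0 -0.11" --pt "1 -0.79 -0.47 0.5 0 0 -0.11"

```text
clock: 1.7
position: [0.4875, 0.3431, 0.0862]
ee_rot: [-0.266, -3.13, 0.0]
force: [-0.2, 0.2, -0.1]
width: 0.999
gripper_force: 0.0
```

Run:
```python
from h import *
from cell import arm
s=arm.observe();p=np.deg2rad(-9);print(s['position'],s['clock'])
P,r=plan(s['position'],s['ee_rot'],[.5046,.3284,.05],p,n=3)
plan(P,r,[.5046,.3284,.003],p)
```

```text
[0.48746829 0.34312793 0.0862219 ] 1.7
[-0.26, -0.16, 0.48, -0.0, -0.0, -0.04]
[-0.26, -0.15, 0.49, -0.0, -0.0, -0.04]
[-0.25, -0.16, 0.48, -0.0, -0.0, -0.04]
end [0.5045 0.3284 0.05  ] [-0.247 -3.132  0.   ]
[-0.0, 0.0, 0.94, -0.0, -0.0, -0.0]
[-0.0, 0.0, 0.94, -0.0, -0.0, -0.0]
end [0.5045 0.3284 0.003 ] [-0.247 -3.132  0.   ]
```

Call:
carry_out --pt "1 -0.26 -0.16 0.48 0 0 -0.04" --pt "1 -0.26 -0.16 0.48 0 0 -0.04" --pt "1 -0.26 -0.16 0.48 0 0 -0.04" --pt "1 0 0 0.6 0 0 0" --pt "1 0 0 0.6 0 0 0" --pt "1 0 0 0.5 0 0 0" --pt "1 0 0 0.2 0 0 0" --pt "0.5 0 0 0 0 0 0" --squeeze 50

```text
clock: 2.5
position: [0.5034, 0.3288, 0.0023]
ee_rot: [-0.247, -3.131, 0.001]
force: [0.3, 0.7, 1.0]
width: 0.954
gripper_force: 0.0
```

Call:
carry_out --pt "0 0 0 0 0 0 0" --pt "0 0 0 0 0 0 0" --pt "0 0 0 0 0 0 0" --pt "0 0 0 0 0 0 0" --pt "0 0 0 0 0 0 0" --pt "0 0 0 0 0 0 0" --pt "0 0 0 0 0 0 0" --squeeze 60

```text
clock: 3.2
position: [0.5042, 0.3288, 0.0033]
ee_rot: [0.248, 3.132, 0.0]
force: [-0.6, -0.5, -0.3]
width: 0.355
gripper_force: 0.0
```

Still closing; wait a bit more, then lift.

Call:
carry_out --pt "0 0 0 0 0 0 0" --pt "0 0 0 0 0 0 0" --pt "0 0 0 0 0 0 0" --pt "0 0 0 0 0 0 0"

```text
clock: 3.6
position: [0.5042, 0.3287, 0.0032]
ee_rot: [-0.248, -3.132, 0.0]
force: [-0.5, -0.2, -0.4]
width: 0.261
gripper_force: 60.0
```

Call:
carry_out --pt "0 0 0 -0.4 0 0 0" --pt "0 0 0 -1 0 0 0" --pt "0 0 0 -1 0 0 0" --pt "0 0 0 -1 0 0 0" --pt "0 0 0 -0.6 0 0 0"

```text
clock: 4.1
position: [0.5048, 0.3292, 0.106]
ee_rot: [0.248, 3.13, 0.003]
force: [0.1, 0.1, -1.2]
width: 0.263
gripper_force: 60.0
```

```bash
cat > tip.py <<'E'
from h import *
from cell import arm
import sys
def tool(T,S,zt,save=None):
    pass
s=arm.observe();print(s['position'].round(4),s['ee_rot'].round(3),s['width'],s['gripper_force'],s['clock'],s['force'])
d={n:arm.get_image(n) for n in("top","side")};pickle.dump(d,open(sys.argv[1]+'.pkl','wb'))
R=Rn.from_rotvec(s['ee_rot']);tip=s['position']+R.apply([-.10,0,-.010])
o=[]
for n in d:
    u=proj(d[n],[tip])[0];x,y=np.clip((u-50).astype(int),0,[540,380]);o.append(cv2.resize(d[n]['pixels'][y:y+100,x:x+100],(400,400),interpolation=cv2.INTER_CUBIC));print(n,'pred tip px',u.round(1),'crop origin',x,y)
cv2.imwrite(f'pics/{sys.argv[1]}.png',np.hstack(o)[:,:,::-1])
E
python3 tip.py lift
```

```text
[0.5048 0.3292 0.106 ] [2.48e-01 3.13e+00 3.00e-03] 0.26309429651147886 59.998725056648254 4.1 [ 0.06102283  0.11625013 -1.18721966]
top pred tip px [221.1 169.3] crop origin 171 119
side pred tip px [337.2 167.2] crop origin 287 117
```

View pics/lift.png

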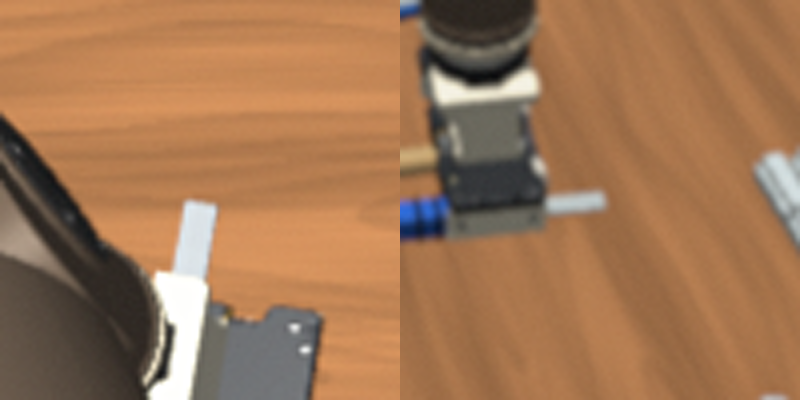

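In the picture the blade tip is at (221.3,169.8) top and (338.5,167) side, within about 2 mm of the kinematic prediction. So the tip sits 100 mm ahead of the TCP and 10 mm above it. Now I move in front of the slot.

Run:
```python
from h import *
from cell import arm
d=pickle.load(open('lift.pkl','rb'))
print('tip tri',tri(d['top'],[[221.3,169.8]],d['side'],[[338.5,167]]).round(4))
s=arm.observe();p=np.deg2rad(-16.4);print('pred',s['position']+Rn.from_rotvec(s['ee_rot']).apply([-.10,0,-.010]))
P,r=plan(s['position'],s['ee_rot'],[.4445,.09,.1],p,n=11)
plan(P,r,[.4445,.09,.0555],p)
```

```text
tip tri [[0.6048 0.3121 0.1173 0.0053]]
pred [0.60420767 0.31390001 0.11643478]
[0.08, -0.9, 0.02, 0.0, 0.0, 0.12]
[0.07, -0.89, 0.02, 0.0, 0.0, 0.12]
[0.06, -0.9, 0.02, 0.0, 0.0, 0.12]
[0.05, -0.9, 0.02, 0.0, 0.0, 0.12]
[0.04, -0.9, 0.01, 0.0, 0.0, 0.12]
[0.03, -0.9, 0.02, 0.0, 0.0, 0.12]
[0.02, -0.89, 0.02, 0.0, 0.0, 0.12]
[0.0, -0.9, 0.02, 0.0, 0.0, 0.12]
[-0.0, -0.9, 0.02, 0.0, 0.0, 0.12]
[-0.02, -0.9, 0.02, 0.0, 0.0, 0.12]
[-0.02, -0.9, 0.02, 0.0, 0.0, 0.12]
end [0.4445 0.09   0.1   ] [0.454 3.105 0.005]
[0.0, -0.0, 0.89, 0.02, 0.01, -0.02]
[0.0, -0.01, 0.89, 0.02, 0.01, -0.02]
end [0.4445 0.0899 0.0555] [ 4.480e-01  3.109e+00 -1.000e-03]
```

Call:
carry_out --pt "0 0.08 -0.9 0 0 0 0.12" --pt "0 0.07 -0.9 0 0 0 0.12" --pt "0 0.06 -0.9 0 0 0 0.12" --pt "0 0.05 -0.9 0 0 0 0.12" --pt "0 0.04 -0.9 0 0 0 0.12" --pt "0 0.03 -0.9 0 0 0 0.12" --pt "0 0.02 -0.9 0 0 0 0.12" --pt "0 0 -0.9 0 0 0 0.12"

```text
clock: 5.0
position: [0.459, 0.1529, 0.1026]
ee_rot: [-0.398, -3.115, 0.001]
force: [-0.4, -0.0, -0.8]
width: 0.257
gripper_force: 60.0
```

Call:
carry_out --pt "0 0 -0.9 0 0 0 0.12" --pt "0 -0.02 -0.9 0 0 0 0.12" --pt "0 -0.02 -0.9 0.2 0 0 0.1" --pt "0 0 0 0.6 0 0 0" --pt "0 0 0 0.6 0 0 0" --pt "0 0 0 0.5 0 0 0" --pt "0 0 0 0.1 0 0 0"

```text
clock: 5.7
position: [0.4417, 0.0881, 0.0517]
ee_rot: [-0.45, -3.106, 0.002]
force: [-0.8, -0.6, -0.4]
width: 0.258
gripper_force: 60.0
```

```bash
python3 tip.py pre
```

```text
[0.4417 0.0881 0.0517] [-4.500e-01 -3.106e+00  2.000e-03] 0.25782533353933274 59.99870002269745 5.7 [-0.80052009 -0.59726092 -0.40024113]
top pred tip px [336.1 201.1] crop origin 286 151
side pred tip px [344.4 241.5] crop origin 294 191
```

View pics/pre.png

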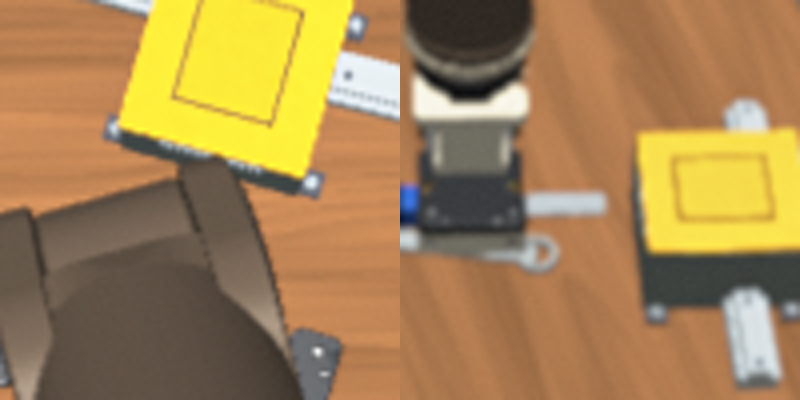

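Side crop: the blade tip is at (345.5,241.7), level with the slot and about 10 px short of the front wall, within 1 px of the prediction. Top crop: the bright strip runs (326,187)-(351,193). I re-read the pose and check the strip's position.

Run:
```python
from h import *
from cell import arm
s=arm.observe();d=pickle.load(open('pre.pkl','rb'));T=d['top']
print(s['clock'],s['position'],s['ee_rot'],s['force'])
print('strip mid',plane(T,[[338.5,190]],.06).round(4),'mouth expected .5644 .0547')
tip=s['position']+Rn.from_rotvec(s['ee_rot']).apply([-.10,0,-.010]);print('tip',tip.round(4))
a=np.deg2rad(-16.4);X=np.array([np.cos(a),np.sin(a),0]);Y=np.array([-X[1],X[0],0])
for n,uv in(('top',None),):
  q=big(mask(T,*YEL,(290,110,400,215)));r=cv2.minAreaRect(plane(T,q,.075)[:,:2].astype(np.float32));print(r)
m=np.array([.5644,.0547,.0655]);print('tip in slot frame',(tip-m)@X,(tip-m)@Y,tip[2]-.0655)
```

```text
5.8 [0.44246409 0.08842308 0.05271791] [-4.50370369e-01 -3.10769491e+00  1.16037641e-03] [0.39301957 0.94112467 0.73535277]
strip mid [[0.5635 0.0539 0.06  ]] mouth expected .5644 .0547
tip [0.5384 0.06   0.0626]
((0.6213652491569519, 0.038119010627269745), (0.11116033047437668, 0.1221722960472107), 73.9006576538086)
tip in slot frame -0.02648332534644795 -0.0022276755464215115 -0.0029133242705632195
```

Call:
carry_out --pt "0 0 0.08 -0.13 0 0 0" --pt "0 0 0 0 0 0 0" --pt "0 -0.4 0 0 0 0 0" --pt "0 -0.4 0 0 0 0 0" --pt "0 -0.4 0 0 0 0 0" --pt "0 0 0 0 0 0 0"

```text
clock: 6.4
position: [0.4746, 0.0813, 0.0566]
ee_rot: [0.453, 3.107, 0.0]
force: [-0.6, 0.1, -1.5]
width: 0.256
gripper_force: 60.0
```

Call:
carry_out --pt "0 -0.3 0 0 0 0 0" --pt "0 -0.3 0 0 0 0 0" --pt "0 0 0 0 0 0 0" --pt "0 0 0 0 0 0 0"

```text
clock: 6.8
position: [0.4868, 0.0777, 0.0564]
ee_rot: [-0.451, -3.109, 0.0]
force: [-0.2, -0.5, -0.9]
width: 0.255
gripper_force: 60.0
```

```bash
python3 tip.py ins
```

```text
[0.4868 0.0777 0.0564] [-0.451 -3.109  0.   ] 0.2551229470695494 59.99890744686127 6.8 [-0.21253547 -0.5137901  -0.89379056]
top pred tip px [340.5 181.2] crop origin 290 131
side pred tip px [360.2 239.5] crop origin 310 189
```

View pics/ins.png

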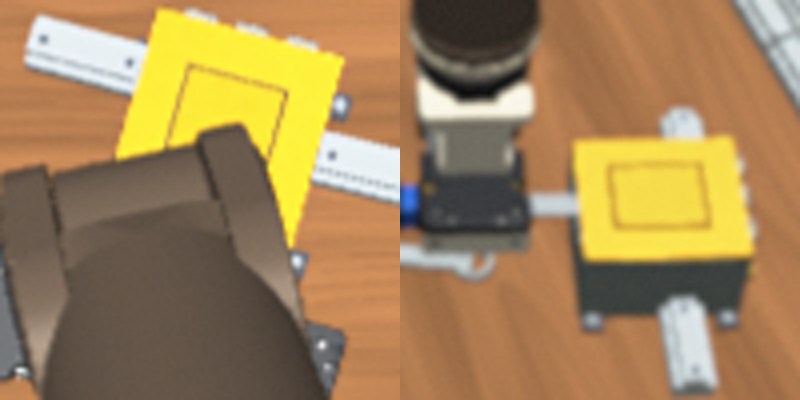

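The blade enters the slot cleanly: in the side crop it disappears under the cover edge at about (354,240), and the force is near zero. About 20 mm is inserted. Now I lever upward along the cover's arc.

Call:
carry_out --pt "0 0 0 -0.12 0 0 0" --pt "0 -0.02 0 -0.4 0 0 0" --pt "0 -0.06 0 -0.4 0 0 0" --pt "0 -0.1 0 -0.39 0 0 0" --pt "0 -0.14 0 -0.38 0 0 0" --pt "0 0 0 0 0 0 0"

```text
clock: 7.5
position: [0.4957, 0.0755, 0.1003]
ee_rot: [0.451, 3.107, 0.002]
force: [-0.1, 0.7, -1.1]
width: 0.256
gripper_force: 60.0
```

```bash
python3 tip.py lev
```

```text
[0.4957 0.0755 0.1003] [4.510e-01 3.107e+00 2.000e-03] 0.2562100426818962 59.998791217803955 7.5 [-0.13907404  0.69417393 -1.08245326]
top pred tip px [341.8 173.5] crop origin 291 123
side pred tip px [364.7 229.7] crop origin 314 179
```

View pics/lev.png

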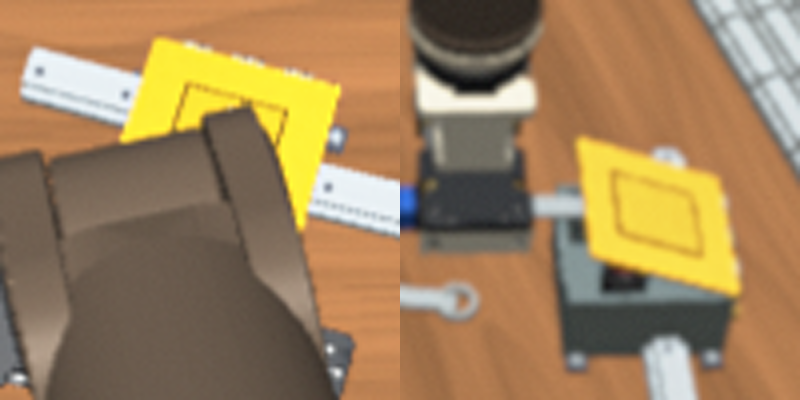

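The cover is up about 0.4 rad: its free edge is at (360,215)-(364,243) in the side view, well over a finger's width. The blade is still level, so I continue the swing.

Call:
carry_out --pt "0 -0.17 0 -0.36 0 0 0" --pt "0 -0.21 0 -0.34 0 0 0" --pt "0 -0.24 0 -0.32 0 0 0" --pt "0 -0.27 0 -0.29 0 0 0" --pt "0 -0.3 0 -0.26 0 0 0" --pt "0 -0.33 0 -0.23 0 0 0" --pt "0 -0.35 0 -0.2 0 0 0" --pt "0 -0.36 0 -0.16 0 0 0"

```text
clock: 8.4
position: [0.5489, 0.0595, 0.1533]
ee_rot: [0.451, 3.109, 0.0]
force: [-1.8, 0.7, -0.8]
width: 0.258
gripper_force: 60.0
```

Call:
carry_out --pt "0 -0.38 0 -0.13 0 0 0" --pt "0 -0.39 0 -0.09 0 0 0" --pt "0 -0.4 0 -0.05 0 0 0" --pt "0 -0.4 0 0 0 0 0" --pt "0 -0.4 0 0.03 0 0 0" --pt "0 0 0 0 0 0 0"

```text
clock: 9.0
position: [0.5967, 0.0449, 0.1585]
ee_rot: [0.452, 3.108, -0.0]
force: [0.4, -0.1, -0.7]
width: 0.253
gripper_force: 60.0
```

```bash
python3 tip.py sw
```

```text
[0.5967 0.0449 0.1585] [ 0.452  3.108 -0.   ] 0.2528307194614341 59.99868392944336 9.0 [ 0.39211219 -0.10896981 -0.71150617]
top pred tip px [356.4 120.5] crop origin 306 70
side pred tip px [404.8 215.7] crop origin 354 165
```

View pics/sw.png

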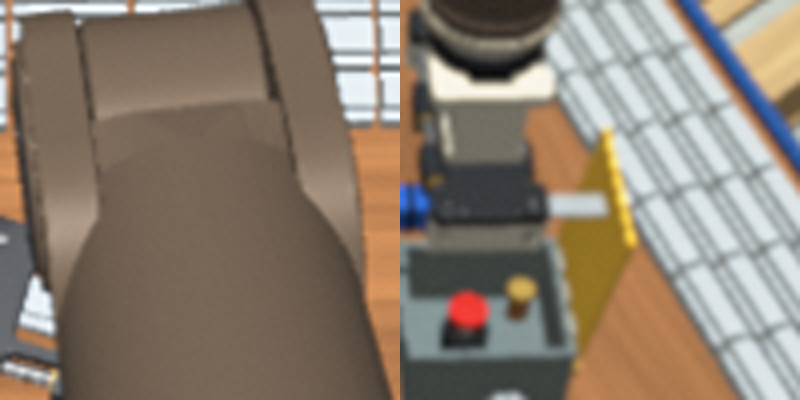

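The cover is just past upright, at about 1.7 rad; the red plunger shows at (371,243) in the side view with a brass decoy post beside it. I push the last bit to the stop gently.

Call:
carry_out --pt "0 -0.2 0 0.03 0 0 0" --pt "0 -0.2 0 0.04 0 0 0" --pt "0 -0.1 0 0.02 0 0 0" --pt "0 0 0 0 0 0 0"

```text
clock: 9.5
position: [0.6057, 0.0426, 0.156]
ee_rot: [-0.449, -3.106, 0.0]
force: [-8.1, 1.5, 2.8]
width: 0.259
gripper_force: 60.0
```

At the stop: 8 N of resistance, and the tip geometry gives about 1.80 rad. I retreat and plan the move to the mat.

Call:
carry_out --pt "0 0.5 0 0 0 0 0" --pt "0 1 0 0 0 0 0" --pt "0 1 0 0 0 0 0" --pt "0 0.5 0 0 0 0 0"

```text
clock: 9.9
position: [0.5332, 0.0641, 0.1565]
ee_rot: [-0.449, -3.109, -0.0]
force: [0.5, -0.1, -1.6]
width: 0.256
gripper_force: 60.0
```

Run:
```python
from h import *
from cell import arm
s=arm.observe();print(s['position'],s['joints'].round(2),s['force'])
P,r=plan(s['position'],s['ee_rot'],[.431,-.304,.10],0.)
```

```text
[0.53324556 0.06412734 0.15654043] [-0.3   0.36  0.11  1.88 -0.05  0.9   1.11] [ 0.530788   -0.07419801 -1.59631214]
[-0.02, -0.96, 0.14, 0.0, -0.0, -0.18]
[0.01, -0.95, 0.14, 0.0, -0.0, -0.18]
[0.02, -0.96, 0.14, 0.0, -0.0, -0.18]
[0.03, -0.95, 0.14, 0.0, -0.0, -0.18]
[0.06, -0.95, 0.15, 0.0, -0.0, -0.18]
[0.07, -0.96, 0.14, 0.0, -0.0, -0.18]
[0.08, -0.95, 0.14, 0.0, -0.0, -0.18]
[0.11, -0.95, 0.14, 0.0, -0.0, -0.18]
[0.12, -0.94, 0.14, 0.0, -0.0, -0.18]
[0.14, -0.95, 0.14, 0.0, -0.0, -0.18]
[0.15, -0.94, 0.14, 0.0, -0.0, -0.18]
[0.18, -0.94, 0.14, 0.0, -0.0, -0.18]
[0.19, -0.94, 0.14, 0.0, -0.0, -0.18]
[0.2, -0.93, 0.15, 0.0, -0.0, -0.18]
[0.23, -0.93, 0.14, 0.0, -0.0, -0.18]
[0.24, -0.92, 0.14, 0.0, -0.0, -0.18]
end [ 0.4309 -0.3039  0.0999] [ 2.000e-03 -3.141e+00 -1.000e-03]
```

Call:
carry_out --pt "0 0 -0.95 0.14 0 0 -0.18" --pt "0 0.01 -0.95 0.14 0 0 -0.18" --pt "0 0.02 -0.95 0.14 0 0 -0.18" --pt "0 0.03 -0.95 0.14 0 0 -0.18" --pt "0 0.05 -0.95 0.14 0 0 -0.18" --pt "0 0.07 -0.95 0.14 0 0 -0.18" --pt "0 0.08 -0.95 0.14 0 0 -0.18" --pt "0 0.1 -0.95 0.14 0 0 -0.18"

```text
clock: 10.7
position: [0.4843, -0.121, 0.1287]
ee_rot: [0.225, 3.132, -0.0]
force: [1.3, -0.7, -0.7]
width: 0.258
gripper_force: 60.0
```

Call:
carry_out --pt "0 0.12 -0.94 0.14 0 0 -0.18" --pt "0 0.14 -0.94 0.14 0 0 -0.18" --pt "0 0.15 -0.94 0.14 0 0 -0.18" --pt "0 0.18 -0.94 0.14 0 0 -0.18" --pt "0 0.19 -0.94 0.14 0 0 -0.18" --pt "0 0.2 -0.93 0.14 0 0 -0.18" --pt "0 0.23 -0.93 0.14 0 0 -0.18" --pt "0 0.24 -0.92 0.14 0 0 -0.18"

```text
clock: 11.5
position: [0.4329, -0.3049, 0.1006]
ee_rot: [-0.001, 3.14, -0.001]
force: [0.3, -0.3, -0.9]
width: 0.26
gripper_force: 60.0
```

Run:
```python
from h import *
from cell import arm
S=arm.get_image('side');T=arm.get_image('top');s=arm.observe();print(s['position'],s['ee_rot'],s['joints'].round(2),s['force'])
tip=s['position']+Rn.from_rotvec(s['ee_rot']).apply([-.10,0,-.010])
o=[]
for im in(T,S):
    u=proj(im,[s['position']])[0];x,y=np.clip((u-[65,80]).astype(int),0,[480,320]);o.append(cv2.resize(im['pixels'][y:y+160,x:x+160],(400,400)));print(u,x,y,proj(im,[tip]))
cv2.imwrite('pics/mat.png',np.hstack(o)[:,:,::-1])
plan(s['position'],s['ee_rot'],[.431,-.304,.0085],0.)
```

```text
[ 0.4313714  -0.30755516  0.10042757] [ 0.00667854  3.14151223 -0.00394383] [ 0.42  0.43  0.13  1.96 -0.07  0.76  2.16] [-1.01845544  0.17395754 -1.58619726]
[503.4475647  245.19077326] 438 165 [[503.58016317 199.46697587]]
[357.33621074 359.4070938 ] 292 279 [[397.30564141 345.53679324]]
[0.0, 0.04, 0.92, -0.01, 0.0, -0.01]
[0.01, 0.03, 0.92, -0.01, 0.0, -0.01]
[0.0, 0.04, 0.92, -0.01, 0.0, -0.01]
[0.01, 0.04, 0.92, -0.01, 0.0, -0.01]
end [ 0.4309 -0.3039  0.0084] [0.000e+00 3.142e+00 2.000e-03]
```

View pics/mat.png

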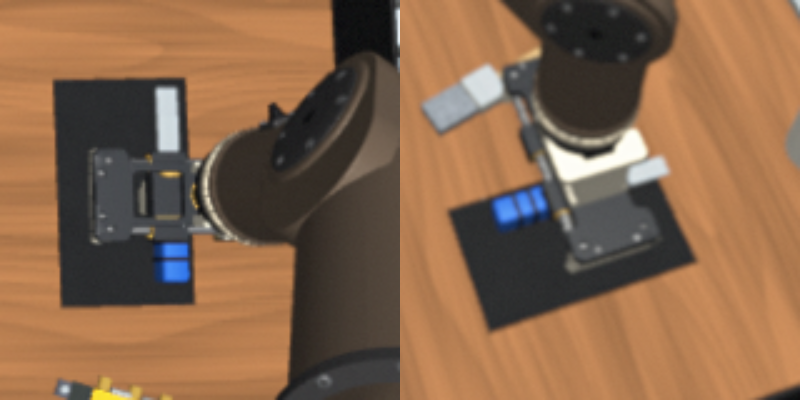

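The tool hangs over the mat (top view: tip at (505,200), handle rear at (507,277)) and parallel to it, so I lower it.

Call:
carry_out --pt "0 0 0.04 0.9 0 0 0" --pt "0 0 0.04 0.9 0 0 0" --pt "0 0 0.04 0.9 0 0 0" --pt "0 0 0 0.5 0 0 0" --pt "0 0 0 0.3 0 0 0" --pt "0 0 0 0.12 0 0 0" --pt "0 0 0 0.04 0 0 0" --pt "0 0 0 0 0 0 0"

```text
clock: 12.4
position: [0.4332, -0.3008, 0.0096]
ee_rot: [-0.0, 3.141, -0.001]
force: [-0.7, 0.4, -1.5]
width: 0.259
gripper_force: 60.0
```

Call:
carry_out --pt "0 0 0 0.08 0 0 0" --pt "0 0 0 0.04 0 0 0" --pt "0 0 0 0 0 0 0"

```text
clock: 12.7
position: [0.4333, -0.3008, 0.0071]
ee_rot: [0.0, 3.14, -0.001]
force: [-2.1, 1.4, 12.1]
width: 0.254
gripper_force: 60.0
```

Contact with the mat (12 N up). I open, rise, and plan the move to the plunger.

Call:
carry_out --pt "0.6 0 0 0 0 0 0" --pt "0.6 0 0 0 0 0 0" --pt "0.6 0 0 0 0 0 0" --pt "0.6 0 0 0 0 0 0" --pt "0.6 0 0 0 0 0 0" --pt "0.6 0 0 0 0 0 0"

```text
clock: 13.3
position: [0.4327, -0.3005, 0.0059]
ee_rot: [0.0, -3.141, -0.0]
force: [-0.8, 0.6, 0.4]
width: 0.596
gripper_force: 0.0
```

Call:
carry_out --pt "0.6 0 0 -0.3 0 0 0" --pt "0.6 0 0 -0.8 0 0 0" --pt "0.6 0 0 -1 0 0 0" --pt "0.2 0 0 -1 0 0 0" --pt "0 0 0 -1 0 0 0" --pt "0 0 0 -1 0 0 0" --pt "0 0 0 -0.9 0 0 0"

```text
clock: 14.0
position: [0.4328, -0.3006, 0.1578]
ee_rot: [-0.0, 3.141, -0.001]
force: [0.6, -0.3, -0.5]
width: 0.302
gripper_force: 0.0
```

Run:
```python
from h import *
from cell import arm
d={n:arm.get_image(n) for n in("top","side")};s=arm.observe();print(s['position'],s['joints'].round(2))
c=[]
for n,b in(('top',(290,110,400,215)),('side',(320,200,420,280))):
    im=d[n];m=mask(im,(0,150,100),(6,255,255),b)|mask(im,(174,150,100),(180,255,255),b)
    q=big(m);(u,v),r=cv2.minEnclosingCircle(q.astype(np.float32));c.append((u,v));print(n,u,v,r,plane(im,[[u,v]],.056))
print(tri(d['top'],[c[0]],d['side'],[c[1]]))
a=np.deg2rad(-16.4);print('expect',.622-.01*np.cos(a),.0378-.01*np.sin(a))
o=[d['top']['pixels'][100:300,280:540],d['side']['pixels'][200:400,290:490]]
cv2.imwrite('pics/after.png',np.hstack([cv2.resize(x,None,fx=1.7,fy=1.7) for x in o])[:,:,::-1])
plan(s['position'],s['ee_rot'],[.6124,.0406,.14],a)
```

```text
[ 0.43429955 -0.30156677  0.15941533] [ 0.4   0.35  0.14  1.91 -0.06  0.89  2.14]
top 343.8636474609375 169.86363220214844 6.240787982940674 [[0.61116758 0.04099027 0.056     ]]Traceback (most recent call last):
  File "<stdin>", line 7, in <module>
  File "h.py", line 22, in big
    return max(cv2.findContours(m,cv2.RETR_EXTERNAL,cv2.CHAIN_APPROX_NONE)[0],key=cv2.contourArea)[:,0]
           ~~~^^^^^^^^^^^^^^^^^^^^^^^^^^^^^^^^^^^^^^^^^^^^^^^^^^^^^^^^^^^^^^^^^^^^^^^^^^^^^^^^^^^^
ValueError: max() iterable argument is empty
```

Run:
```python
from h import *
from cell import arm
T=arm.get_image('top');S=pickle.load(open('sw.pkl','rb'))['side'];s=arm.observe()
c=[]
for im,b in((T,(290,110,400,215)),(S,(350,220,400,270))):
    m=mask(im,(0,150,100),(6,255,255),b)|mask(im,(174,150,100),(180,255,255),b)
    (u,v),r=cv2.minEnclosingCircle(big(m).astype(np.float32));c.append((u,v));print(u,v,r,plane(im,[[u,v]],.056))
print(tri(T,[c[0]],S,[c[1]]))
a=np.deg2rad(-16.4);print('expect',.622-.01*np.cos(a),.0378-.01*np.sin(a))
cv2.imwrite('pics/after.png',cv2.resize(T['pixels'][100:300,280:540],None,fx=2.5,fy=2.5)[:,:,::-1])
plan(s['position'],s['ee_rot'],[.6115,.0405,.14],a)
```

```text
343.95361328125 169.99484252929688 6.37030029296875 [[0.61085706 0.04078607 0.056     ]]
371.0 242.0 5.000100135803223 [[0.61352535 0.03826456 0.056     ]]
[[0.61298489 0.04031362 0.05331539 0.00314814]]
expect 0.6124068602545994 0.040623414568428766
[-0.44, 0.85, 0.04, -0.0, 0.0, 0.18]
[-0.43, 0.87, 0.05, -0.0, 0.0, 0.18]
[-0.42, 0.87, 0.04, -0.0, 0.0, 0.18]
[-0.4, 0.87, 0.05, -0.0, 0.0, 0.18]
[-0.38, 0.89, 0.04, -0.0, 0.0, 0.18]
[-0.36, 0.89, 0.05, -0.0, 0.0, 0.18]
[-0.35, 0.89, 0.04, -0.0, 0.0, 0.18]
[-0.34, 0.91, 0.05, -0.0, 0.0, 0.18]
[-0.31, 0.9, 0.04, -0.0, 0.0, 0.18]
[-0.31, 0.92, 0.04, -0.0, 0.0, 0.18]
[-0.28, 0.92, 0.05, -0.0, 0.0, 0.18]
[-0.27, 0.92, 0.04, -0.0, 0.0, 0.18]
[-0.25, 0.93, 0.05, -0.0, 0.0, 0.18]
[-0.23, 0.94, 0.04, -0.0, 0.0, 0.18]
[-0.22, 0.93, 0.05, -0.0, 0.0, 0.18]
[-0.2, 0.95, 0.04, -0.0, 0.0, 0.18]
end [0.6115 0.0406 0.14  ] [ 4.500e-01  3.106e+00 -2.000e-03]
```

View pics/after.png

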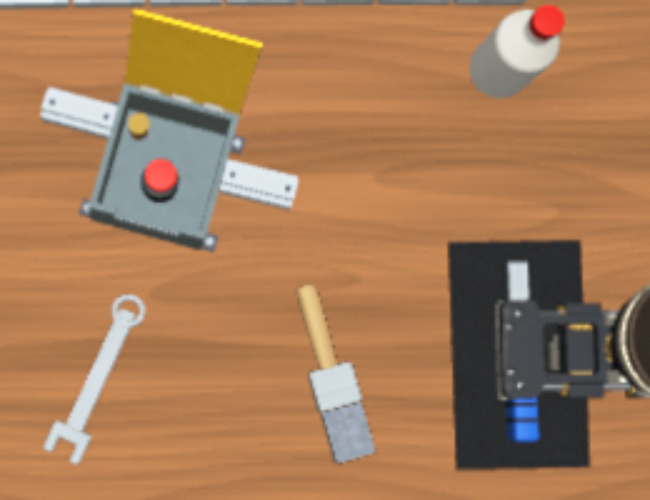

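The view shows the cover standing open, the red plunger at (344,170), the brass decoy post at (335,150), and the blue tool lying within the mat at about (488,240). The bystanders are where they were. Now to the plunger.

Call:
carry_out --pt "0 -0.44 0.86 0.04 0 0 0.18" --pt "0 -0.43 0.87 0.04 0 0 0.18" --pt "0 -0.42 0.87 0.04 0 0 0.18" --pt "0 -0.4 0.88 0.04 0 0 0.18" --pt "0 -0.38 0.89 0.04 0 0 0.18" --pt "0 -0.36 0.89 0.04 0 0 0.18" --pt "0 -0.35 0.9 0.04 0 0 0.18" --pt "0 -0.34 0.9 0.04 0 0 0.18" --squeeze 30

```text
clock: 14.95
position: [0.5214, -0.1281, 0.147]
ee_rot: [-0.227, -3.132, -0.0]
force: [-0.1, -0.7, 0.7]
width: 0.002
gripper_force: 0.0
```

Call:
carry_out --pt "0 -0.31 0.91 0.04 0 0 0.18" --pt "0 -0.3 0.91 0.04 0 0 0.18" --pt "0 -0.28 0.92 0.04 0 0 0.18" --pt "0 -0.27 0.92 0.04 0 0 0.18" --pt "0 -0.25 0.93 0.04 0 0 0.18" --pt "0 -0.23 0.93 0.04 0 0 0.18" --pt "0 -0.22 0.94 0.04 0 0 0.18" --pt "0 -0.2 0.94 0.04 0 0 0.18"

```text
clock: 15.75
position: [0.6099, 0.0423, 0.1389]
ee_rot: [-0.452, -3.107, 0.001]
force: [0.7, -0.0, 0.2]
width: 0.005
gripper_force: 0.0
```

Call:
carry_out --pt "0 0 0 0 0 0 0" --pt "0 0 0 0 0 0 0"

```text
clock: 15.95
position: [0.6096, 0.0417, 0.1389]
ee_rot: [-0.448, -3.108, 0.001]
force: [0.3, -1.3, 0.0]
width: 0.003
gripper_force: 0.0
```

Run:
```python
from h import *
from cell import arm
s=arm.observe();print(s['position'],s['width'],s['clock'],s['force'])
plan(s['position'],s['ee_rot'],[.612,.0405,.062],np.deg2rad(-16.4))
```

```text
[0.60955131 0.04168084 0.13892559] 0.0034277935084830397 15.95 [ 0.33285422 -1.25609752  0.02178285]
[-0.03, -0.0, 0.77, -0.0, -0.0, -0.0]
[-0.03, -0.01, 0.77, -0.0, -0.0, -0.0]
[-0.02, -0.0, 0.77, -0.0, -0.0, -0.0]
[-0.03, -0.0, 0.77, -0.0, -0.0, -0.0]
end [0.612  0.0406 0.0619] [-4.480e-01 -3.108e+00  1.000e-03]
```

Call:
carry_out --pt "0 -0.03 0 0.77 0 0 0" --pt "0 -0.03 0 0.77 0 0 0" --pt "0 -0.03 0 0.77 0 0 0" --pt "0 -0.02 0 0.77 0 0 0" --pt "0 0 0 0.3 0 0 0" --pt "0 0 0 0.1 0 0 0" --pt "0 0 0 0.1 0 0 0" --pt "0 0 0 0 0 0 0"

```text
clock: 16.75
position: [0.6129, 0.0399, 0.0511]
ee_rot: [0.452, 3.109, -0.001]
force: [-2.8, -2.6, 4.2]
width: 0.005
gripper_force: 2.3
```

Call:
carry_out --pt "0 0 0 0.1 0 0 0" --pt "0 0 0 0.1 0 0 0" --pt "0 0 0 0 0 0 0"

```text
clock: 17.05
position: [0.6133, 0.0402, 0.0464]
ee_rot: [0.451, 3.108, -0.0]
force: [-3.4, -2.9, 7.0]
width: 0.005
gripper_force: 3.4
```

Call:
carry_out --pt "0 0 0 0.08 0 0 0" --pt "0 0 0 0.06 0 0 0" --pt "0 0 0 0 0 0 0"

```text
clock: 17.35
position: [0.6134, 0.0402, 0.0442]
ee_rot: [0.451, 3.107, 0.0]
force: [-7.5, -2.4, 17.7]
width: 0.005
gripper_force: 9.1
```

The force has jumped at z = 0.044, the expected stop. A little more push, then hold.

Call:
carry_out --pt "0 0 0 0.03 0 0 0" --pt "0 0 0 0 0 0 0" --pt "0 0 0 0 0 0 0" --pt "0 0 0 0 0 0 0" --pt "0 0 0 0 0 0 0" --pt "0 0 0 0 0 0 0" --pt "0 0 0 0 0 0 0" --pt "0 0 0 0 0 0 0"

```text
clock: 18.15
position: [0.6135, 0.0402, 0.0441]
ee_rot: [0.451, 3.107, 0.001]
force: [-8.9, -3.1, 24.7]
width: -0.004
gripper_force: 12.5
```

Call:
carry_out --pt "0 0 0 0 0 0 0" --pt "0 0 0 0 0 0 0" --pt "0 0 0 0 0 0 0" --pt "0 0 0 -0.3 0 0 0" --pt "0 0 0 -0.5 0 0 0" --pt "0 0 0 -0.8 0 0 0" --pt "0 0 0 -1 0 0 0" --pt "0 0 0 -1 0 0 0"

```text
clock: 18.95
position: [0.6132, 0.0414, 0.1328]
ee_rot: [0.45, 3.108, 0.001]
force: [-0.4, -0.3, -0.1]
width: 0.005
gripper_force: 0.0
```

Call:
carry_out --pt "0 0 0 -1 0 0 0" --pt "0 0.6 0 -0.8 0 0 0" --pt "0 1 0 0 0 0 0" --pt "0 1 0 0 0 0 0" --pt "0 1 0 0 0 0 0" --pt "0 1 0 0 0 0 0" --pt "0 1 0 0 0 0 0" --pt "0 1 0 0 0 0 0"

```text
clock: 19.75
position: [0.4541, 0.0884, 0.177]
ee_rot: [0.449, 3.108, 0.002]
force: [0.5, 0.5, -0.7]
width: 0.007
gripper_force: 0.0
```

Run:
```python
from h import *
from cell import arm
d={n:arm.get_image(n) for n in("top","side")};s=arm.observe();print(s['position'],s['clock']);d0=pickle.load(open('im0.pkl','rb'))
for n,b in(('top',(290,100,400,215)),('side',(320,180,430,280))):
    im=d[n];m=mask(im,(0,150,100),(6,255,255),b)|mask(im,(174,150,100),(180,255,255),b)
    if m.any(): print(n,'red',cv2.minEnclosingCircle(big(m).astype(np.float32)))
D=depthpts(d['top'],m>0) if n=='top' else None
T=d['top'];m=mask(T,(0,150,100),(6,255,255),(290,100,400,215));print('plunger z',np.median(depthpts(T,m>0)[:,2]))
for n,b in(('top',(290,90,400,215)),('side',(340,150,440,290))):
    m=mask(d[n],(20,120,60),(35,255,255),b)
    if m.any():
        P=depthpts(d[n],m>0);a=np.deg2rad(-16.4);X=np.array([np.cos(a),np.sin(a)])
        P=P[P[:,2]>.085];xh=(P[:,:2]-[.6797,.0209])@X;f=np.polyfit(P[:,2]-.07,xh,1);print(n,'cover lean slope',f,'angle',np.pi/2+np.arctan(f[0]),len(P))
b=(450,185,525,300);h=mask(T,*BLU,b);u=np.argwhere(h)[:,::-1].astype(float);P=plane(T,u,.03);print('handle on mat',P.min(0),P.max(0),'z',np.median(depthpts(T,h>0)[:,2]))
# changes elsewhere
df=(np.abs(T['pixels'].astype(int)-d0['top']['pixels']).max(2)>40).astype(np.uint8)
for x in cv2.connectedComponentsWithStats(df)[2][1:]:
    if x[4]>25: print('changed',x.tolist())
```

```text
[0.4521293  0.0890008  0.17690432] 19.85
top red ((346.5, 168.5), 5.147915363311768)
side red ((370.81817626953125, 242.13636779785156), 5.005263328552246)
plunger z 0.055610707278662797
top cover lean slope [ 0.2509917  -0.00156378] angle 1.8167081374226617 1375
side cover lean slope [0.23960561 0.00093951] angle 1.8059683652691567 579
handle on mat [ 0.36319652 -0.31214942  0.03      ] [ 0.46171446 -0.28057281  0.03      ] z 0.02859050695380394
changed [268, 103, 170, 377, 27432]
changed [214, 178, 21, 71, 755]
changed [482, 204, 14, 73, 777]
changed [0, 326, 102, 154, 8841]
changed [357, 429, 9, 9, 61]
changed [370, 449, 27, 7, 33]
changed [336, 453, 26, 27, 470]
changed [274, 457, 66, 23, 987]
```

```bash
python3 -c "
from cell import arm
print(arm.sign_off())"
```

```text
the job is handed in; nothing more can be done
None
```

The job is handed in at about 20 s on the clock: I levered the cover up with the blade and left it standing open at about 1.8 rad, pressed the plunger to its stop, held it about 1 s and saw it spring back up, left the blade tool lying on the mat, and saw no bystander moved (the spanner was behind the arm in the last check).

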